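Put the repaired watch away and close the dust case

ROBOT

A 7-joint arm with a two-finger parallel gripper is mounted at the origin on a cart in front of the work surface, level with it; the furniture and walls round the work are solid. World frame = base frame: x ahead of the robot, y to its left, z up, the work surface at z = 0. Lengths are in m, angles in rad, forces in N, time in s.
With the tool pointing down it reaches from about 0.425 to 0.95 m from the base axis. Payload 16.7 kg.
Tool frame: the origin (TCP) lies midway between the tips of the shut fingers; the grasp point (between the pads) lies 19 mm behind it; z points along the fingers, y is the line along which they close (so a half turn about z gives the same grasp; the last joint's range is limited). The gripper opens to 94 mm and grips with 3 to 60 N. Pads are 16 mm wide; open, the fingers measure 119 mm over their backs; the gripper's body (75 mm by 177 mm) begins 78 mm behind the grasp point.
Start: joints at [-1.405, 0.426, 0.074, 1.606, -0.034, 1.111, -0.067], TCP at [0.209, 0.642, 0.205] pointing down, gripper open.
Joint ranges: [-2.85, 2.85], [-0.5, 2.14], [-1.23, 1.37], [0.21, 2.46], [-1.02, 4.16], [0.16, 2.05], [-2.73, 2.73]. Speed limits (rad/s): [1.89, 1.89, 2.39, 2.39, 3.01, 3.01, 3.01].

INTERFACE

Orientations are given as a unit quaternion [x, y, z, w].
In Python, from cell import manip, eyes gives the robot as it stands.
- The arm moves only by the tool play_rows, never from a script. Its argument "plan" is text: rows parted by semicolons, each of 6 numbers parted by spaces: the shift along the tool's x, y, z in m, then the turn, a rotation vector about the tool's x, y, z in degrees. In form: x y z ax ay az; .... A call has 1 to 10 rows; each row shifts and turns the commanded pose from where the row before left it, along the tool's axes as they then stand; what a row does not reach is not made up. A row lasts 1/8 s, in which the tool goes at most 62.5 mm and 10.7 degrees, less where a joint would pass 70% of its speed; a pose out of reach is approached as far as the arm can. A call is refused whole if a number of a shift passes 0.0625 or a number of a turn 10.7, either way. A call with a gripper value outside its range is refused whole. "claw" is the opening in per cent of the stroke, from 0 (shut) to 100 (fully open), set as the call begins (left out, the last holds). The fingers move at their own pace and stop on an object; the grip force is fixed at half the most. Time passes only in rows, so rows that do not move let the fingers close. It gives the time, the measured TCP pose, the force, the opening and the grip force at its end, in the units of the state.
- manip.read_state(): the state, without advancing time (a new reading comes with each control period).
- eyes.read_camera(name): name is "scene" or "top"; returns a dict with "color" (400x640x3 uint8, red, green, blue), "fx", "fy", "cx", "cy" (pixels), "cam_to_world" (4x4, takes a point from camera to world coordinates). Camera axes: x right, y up, looking along -z (the intrinsics and any distortion apply to the point x, -y, -z); pixel columns grow to the right and rows downward; lengths in m; the calibration is good to about 2 mm. A picture is of the moment at which its call begins. There is no depth.
- manip.close_job(): hands the job in; it is judged then, once.
The state is a dict: "clock": time; "joint_pos": joint angles; "joint_velocities": joint speeds; "joint_efforts": joint torques, N m; "ee_pos": TCP position; "orientation": TCP orientation; "contact_force": force on the tool from outside, world axes, zero at the start; "torque": the same for the moment, N m; "finger_gap": opening from 0.0 (shut) to 1.0 (fully open); "grasp_force": force on a finger pad.
Only numpy, scipy, OpenCV 4.12 (cv2) and the standard library are available. Lean on these libraries where they do the work, as an engineer would, in place of code of your own. Each camera call takes 0.05 s, during which the arm holds its last target. There are 200 camera calls.

TASK

Lay the gold watch dial up on the blue felt in the open part of the wooden dust case, setting it down rather than dropping it. Then slide the glass door shut by its black handle until it is firmly pressed against the rubber stop and stays pressed there when you let go; feel for the stop, and do not ram it. Leave the square watch, the yellow pot and the black loupe alone.

Things in the scene. Friction and masses are not known exactly. Their poses are not given: they have to be found in the camera images.
- case: Low wooden dust case fixed to the worktop, 150 (x) x 250 (y) x 58 mm; rails up to 70 mm high along both long sides. Origin: centre of its underside; y along its length, z up. Its -y half is the open compartment (inside x -67 to 67, y -117 to 0, felt floor z = 32, wall tops 58 mm); the +y half is roofed by a fixed clear pane over two stored watches.
- bed (a point): Point on top of the felt in the middle of the open compartment, at (0, -64, 32) mm in the case's frame; axes as the case's. The watch may lie anywhere flat on this felt.
- door: Clear glass sliding door, 136 (x) x 120 (y) x 5 mm. Origin: centre of its underside, 59.5 mm above the worktop; axes as the case's. It slides only along the case's y, starts open with its origin at y = +30 to +55 mm in the case's frame, and closes towards -y. It drags with about 5 N in its track and stays where it is left.
- handle (a point): Top centre of the door's black handle, 27 mm above the door's underside; axes as the case's. The handle is an upright ridge 60 (x) x 12 (y) x 22 mm on the door, with a foot 70 x 20 x 3 mm round its base. Pinch it across its 12 mm, or push on its +y face.
- head_frame: Aluminium cross frame at the case's -y end, 150 x 8 x 22 mm, carrying the black rubber stop strip (frame and strip count as one). Origin: centre of its underside, (0, -129, 53) mm in the case's frame. The strip is on adjusting screws; their setting differs each time and is not reported: the door first touches it with its origin anywhere from y = -56 to -32 mm in the case's frame.
- stop (a point): Middle of the frame's inner face, behind the rubber strip (not the strip's own position). The rubber yields 1 mm per 5 N and is solid after 5.5 mm. The door is home when it presses on the rubber with over 3 N (8 N of push or more, with the drag); let go, the drag keeps it pressed with up to 5 N. Over 18 N on the rubber (23 N of push) is ramming.
- gold_watch: Loose gold watch head without strap, round dial, 40 (x) x 33 (y) x 11 mm, about 60 g, lying on a small grey-topped board (top 22 mm above the worktop) beside the square watch; the two may have changed places. Origin: centre of its underside, z up through the dial; grasp across its y, 33 mm.
- square_watch: Loose steel watch head with a square blue-white dial, 40 x 33 x 11 mm, origin at the centre of its underside. Leave it alone.
- yellow_pot: Loose round yellow pot, diameter 43, height 18 mm, origin at the centre of its underside. Leave it alone.
- loupe_b: Loose black eye loupe standing on its wide end, diameter 33, height 28 mm, origin at the centre of its underside. Leave it alone.
- stall_frame: Fixed steel frame of the stall, with square upright posts 30 mm thick from the floor to 850 mm above the worktop. Origin on the floor; the two front posts stand at (-266, -429) and (-266, +402) mm from it, at the worktop's front edge. Keep the arm clear of them, above all of the right one (some arms start outside it: fold in to swing past).

How it is judged:
On the way, in this order (a step that is already met when the one before it is completed fails the run):
1. the gold watch lies dial up on the felt of the open compartment, let go (x of gold_watch in the frame of bed between -0.05 and 0.05 m and y of gold_watch in the frame of bed between -0.045 and 0.05 m and z of gold_watch in the frame of bed between -0.005 and 0.006 m and angle between gold_watch's own z axis and vertical below 0.25 rad and contact force between the fingers and gold_watch below 0.1 N), for 0.2 s.
2. the door presses on the rubber stop with over 3 N (contact force between door and head_frame above 3 N), for 0.2 s.
At the end, for the whole second after the job is handed in: The gold watch lies flat (within 0.25 rad), dial up, on the felt of the compartment (its centre within 50 mm of the bed point along the case's x, and from 45 mm to the -y side to 50 mm to the +y side of it), at rest; the door stands still and still presses on the rubber stop with over 2 N (all of step 1 and linear speed of gold_watch below 0.02 m/s and contact force between door and head_frame above 2 N and linear speed of door below 0.005 m/s); the robot touches nothing.
It fails at once if the door is rammed: more than 18 N between door and stop (contact force between door and head_frame above 18 N).
It fails at once if the gold watch is dropped or thrown (over 0.5 m/s while not held) (contact force between the fingers and gold_watch below 0.1 N and linear speed of gold_watch above 0.5 m/s).
It fails at once if the square watch, the yellow pot or the loupe is moved by more than 30 mm (distance of any of square_watch, yellow_pot, loupe_b from where it was at the start of the episode above 0.03 m).
It also fails if it takes over 59 s, if anything falls off the work surface, if the arm or the gripper's body presses on something with over 40 N, if the wrist force passes 120 N, or if a joint passes its speed limit or range.

## Working session

There is one attempt and no reset: what is moved stays moved. The work goes in short steps, Python scripts to look and compute and a tool call to move; the robot and the scene stay as the last step left them, time stands still between calls to the robot, and variables do not carry over. Pictures are saved under pics/ and viewed, at most 10 in all, crops included, and the job is handed in when it is done.

Besides the shell and the picture viewer there is one more tool, called in YAML: its name, and indented under it one key for each argument. play_rows: Moves the arm, as the interface text tells. Its arguments: {"type":"object","properties":{"plan":{"type":"string"},"claw":{"type":"number"}},"required":["plan"]}

```bash
mkdir -p pics
cat > h.py <<'E'
import numpy as np, cv2
from cell import manip, eyes
def snap(n,f):
    c=eyes.read_camera(n); cv2.imwrite(f,cv2.cvtColor(c["color"],cv2.COLOR_RGB2BGR)); np.save(f"{n}.npy",{k:v for k,v in c.items()},allow_pickle=True); return c
def ray(c,u,v,z):
    T=np.array(c["cam_to_world"]); d=T[:3,:3]@np.array([(u-c["cx"])/c["fx"],-(v-c["cy"])/c["fy"],-1]); o=T[:3,3]
    return o+d*(z-o[2])/d[2]
def load(n): return np.load(f"{n}.npy",allow_pickle=True).item()
E
python3 - <<'E'
from h import *
for n in("scene","top"):
    c=snap(n,f"pics/{n}0.png"); print({k:v for k,v in c.items() if k!="color"})
print(manip.read_state())
E
```

```text
{'fx': 510.8790008225764, 'fy': 510.8790008225764, 'cx': 321.08373598723915, 'cy': 200.2800669991685, 'cam_to_world': array([[ 0.82644174, -0.34837599,  0.44229879,  1.22531478],
       [ 0.56248337,  0.47651786, -0.67567979, -1.1118726 ],
       [ 0.02462734,  0.8071957 ,  0.58976995,  0.6064775 ],
       [ 0.        ,  0.        ,  0.        ,  1.        ]])}
{'fx': 479.3007377811339, 'fy': 479.3007377811339, 'cx': 325.83321736128636, 'cy': 203.32327525368012, 'cam_to_world': array([[-1.05154593e-02,  9.81689704e-01, -1.90196608e-01,
         2.64313475e-01],
       [-9.99941326e-01, -1.08183394e-02, -5.54216108e-04,
        -5.21381618e-02],
       [-2.60167970e-03,  1.90179621e-01,  9.81745865e-01,
         1.12042372e+00],
       [ 0.00000000e+00,  0.00000000e+00,  0.00000000e+00,
         1.00000000e+00]])}
{'clock': 0.1, 'joint_pos': array([-1.40549771,  0.42669381,  0.0738511 ,  1.60654422, -0.03409143,
        1.11081598, -0.06715377]), 'joint_velocities': array([-6.43504307e-04, -1.71526148e-03,  4.33292473e-04, -2.99447301e-03,
        9.96776260e-05, -3.53481195e-04,  9.12431798e-04]), 'joint_efforts': array([ 6.48407833e-03, -9.37481618e+01,  3.67571980e+00, -4.55047274e+01,
       -4.87931329e-02,  1.68033375e-02,  5.12320059e-05]), 'ee_pos': array([0.20889985, 0.64143303, 0.20482882]), 'orientation': array([ 1.56789621e-01,  9.87631841e-01, -5.99157403e-04, -4.79084033e-05]), 'contact_force': array([-0.31931966,  1.18621952,  0.84505248]), 'torque': array([0.04081049, 0.01754487, 0.02699473]), 'grasp_force': 0.0, 'finger_gap': 1.0014706170309378}
```

View pics/top0.png

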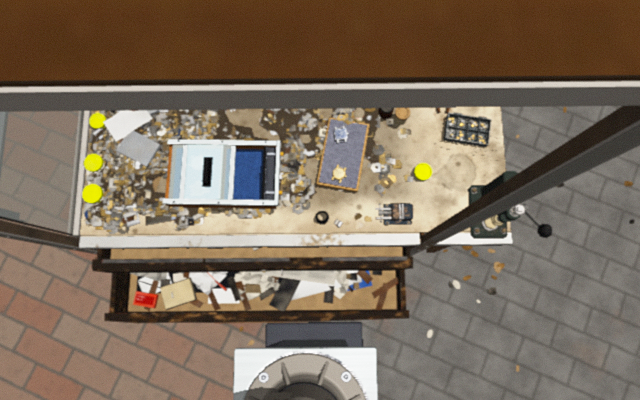

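View pics/scene0.png

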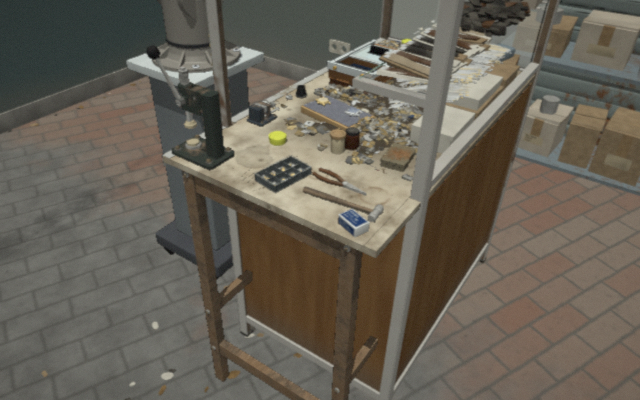

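Top view: case at about (222,173), with its open blue part to the right (−y), handle at (207,172), board at (342,155) with the gold watch near (339,172) and the square one near (341,133). The left post's foot is at about (80,240). I'll enlarge to read these more closely.

Run:
```python
from h import *
im=cv2.imread("pics/top0.png")
a=cv2.resize(im[110:220,155:375],None,fx=3.6,fy=3.6,interpolation=cv2.INTER_CUBIC)
b=cv2.resize(im[200:270,50:150],None,fx=2,fy=2)
o=np.zeros((600,800,3),np.uint8);o[:396,:792]=a;o[400:540,:200]=b
c=cv2.resize(im[200:270,390:490],None,fx=2,fy=2);o[400:540,250:450]=c
cv2.imwrite("pics/crop0.png",o)
```

```text
(no output)
```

View pics/crop0.png

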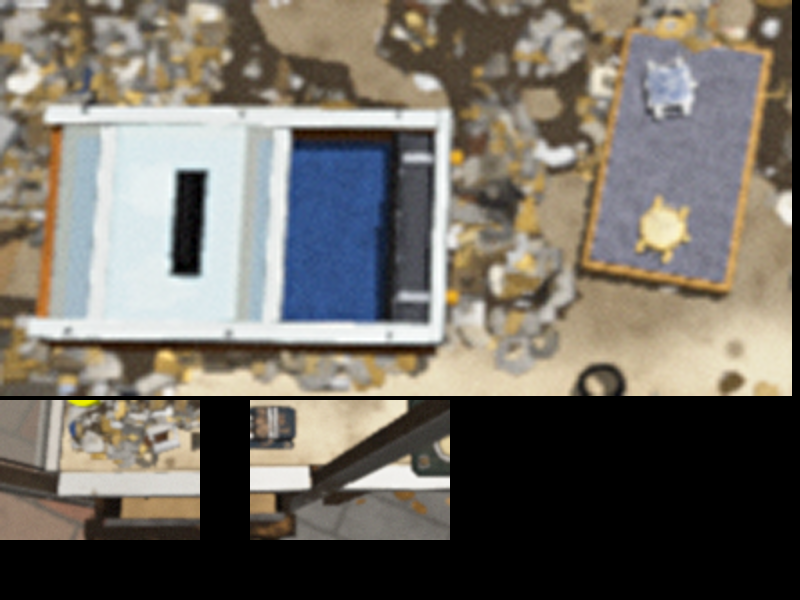

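Run:
```python
from h import *
c=load("top"); im=cv2.cvtColor(c["color"],cv2.COLOR_RGB2BGR)
P=lambda n,u,v,z:print(n,np.round(ray(c,155+(u+.5)/3.6-.5,110+(v+.5)/3.6-.5,z),4))
P("gold",664,228,.03);P("square",669,87,.03)
P("handle TL",175,170,.0865);P("handle TR",207,170,.0865);P("handle BL",170,274,.0865);P("handle BR",201,274,.0865)
P("rail TR",452,108,.07);P("rail BR",443,342,.07);P("rail TL",46,108,.07);P("rail BL",28,338,.07);P("board TL",628,30,.022);P("TR",770,48,.022);P("BR",728,292,.022);P("BL",585,267,.022);P("loupe",602,380,.02)
for p in((80,238),(427,245)): print(ray(c,*p,0))
a=cv2.resize(im[118:190,318:366],None,fx=8,fy=8,interpolation=cv2.INTER_LANCZOS4)
cv2.imwrite("pics/crop1.png",a)
```

```text
gold [ 0.5477 -0.0834  0.03  ]
square [ 0.644  -0.0882  0.03  ]
handle TL [0.5737 0.222  0.0865]
handle TR [0.5735 0.2021 0.0865]
handle BL [0.5073 0.2225 0.0865]
handle BR [0.5071 0.2035 0.0865]
rail TR [0.6176 0.0515 0.07  ]
rail BR [0.466  0.0559 0.07  ]
rail TL [0.6206 0.3102 0.07  ]
rail BL [0.4714 0.3135 0.07  ]
board TL [ 0.6872 -0.0616  0.022 ]
TR [ 0.6734 -0.1566  0.022 ]
BR [ 0.5064 -0.1246  0.022 ]
BL [ 0.5241 -0.0316  0.022 ]
loupe [ 0.4495 -0.042   0.02  ]
[0.40469868 0.52736917 0.        ]
[ 0.37942141 -0.28721364  0.        ]
```

View pics/crop1.png

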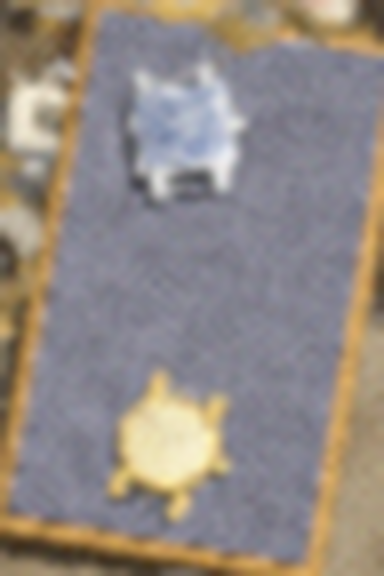

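Gold watch: dial at (168,440) in this crop, with lug pairs centred at (187,391) and (149,497). Its long axis is therefore about −20° from world +x, and the fingers must close along about 70°, which is close to the present tool y. I'll fold in, swing past the left post with that orientation held, and print the rows.

```bash
cat >> h.py <<'E'
from scipy.spatial.transform import Rotation as R
def rows(way,yaws=None):
    "world waypoints -> tool shifts, orientation held; prints mm"
    s=manip.read_state(); q=R.from_quat(s["orientation"]); p=s["ee_pos"]
    y=q.apply([0,1,0]); print("now",np.round(p,4),"toolY deg",round(np.degrees(np.arctan2(y[1],y[0])),2),"z",np.round(q.apply([0,0,1]),3),"t",round(s["clock"],2))
    for w in way:
        w=np.array(w); print(w.round(3),"shift mm",np.round(q.inv().apply(w-p)*1e3,1)); p=w
E
python3 - <<'E'
from h import *
r=.44; th=np.radians([72,64,56,48,40,32,24,16])
rows([[r*np.cos(t),r*np.sin(t),.205] for t in th]+[[.47,.05,.205],[.5475,-.083,.16]])
c=load("top")
P=lambda n,u,v,z:print(n,np.round(ray(c,155+(u+.5)/3.6-.5,110+(v+.5)/3.6-.5,z),4))
P("dooredge",290,230,.06);P("strip",387,230,.06);P("strip",398,230,.07)
E
```

```text
now [0.2089 0.6414 0.2048] toolY deg 71.96 z [-0.    -0.001 -1.   ] t 0.1
[0.136 0.418 0.205] shift mm [ 3.000e-01 -2.346e+02  1.000e-01]
[0.193 0.395 0.205] shift mm [-61.2  -4.2   0. ]
[0.246 0.365 0.205] shift mm [-60.1 -12.7   0. ]
[0.294 0.327 0.205] shift mm [-57.7 -21.    0. ]
[0.337 0.283 0.205] shift mm [-54.2 -28.8   0. ]
[0.373 0.233 0.205] shift mm [-49.7 -36.    0. ]
[0.402 0.179 0.205] shift mm [-44.2 -42.6   0.1]
[0.423 0.121 0.205] shift mm [-37.8 -48.3   0.1]
[0.47  0.05  0.205] shift mm [-66.8 -53.2   0.1]
[ 0.548 -0.083  0.16 ] shift mm [-114.9 -102.4   45.1]
dooredge [0.5413 0.1546 0.06  ]
strip [0.5406 0.0931 0.06  ]
strip [0.5379 0.0848 0.07  ]
```

play_rows:
  plan: "0 -0.04 0 0 0 0;0 -0.05 0 0 0 0;0 -0.05 0 0 0 0;0 -0.05 0 0 0 0;0 -0.045 0 0 0 0;0 0 0 0 0 0;0 0 0 0 0 0"
  claw: 70

```text
clock: 0.98
ee_pos: [0.1363, 0.4189, 0.2058]
orientation: [0.157, 0.988, 0.0, -0.0]
contact_force: [0.7, 0.5, -0.3]
finger_gap: 0.699
grasp_force: 0.0
```

play_rows:
  plan: "-0.061 -0.004 0 0 0 0;-0.06 -0.013 0 0 0 0;-0.058 -0.021 0 0 0 0;-0.054 -0.029 0 0 0 0;-0.05 -0.036 0 0 0 0;-0.044 -0.043 0 0 0 0;-0.038 -0.048 0 0 0 0;-0.034 -0.027 0 0 0 0;-0.033 -0.026 0 0 0 0;0 0 0 0 0 0"

```text
clock: 2.22
ee_pos: [0.4726, 0.0472, 0.2054]
orientation: [0.159, 0.987, -0.001, 0.001]
contact_force: [-0.4, 0.3, -0.4]
finger_gap: 0.701
grasp_force: 0.0
```

play_rows:
  plan: "-0.05 -0.045 0.015 0 0 0;-0.05 -0.045 0.015 0 0 0;-0.015 -0.012 0.015 0 0 0;0 0 0 0 0 0;0 0 0 0 0 0"

```text
clock: 2.85
ee_pos: [0.542, -0.0709, 0.1633]
orientation: [0.156, 0.988, -0.0, -0.0]
contact_force: [0.2, 0.2, 0.4]
finger_gap: 0.697
grasp_force: 0.0
```

Run:
```python
from h import *
rows([[.5475,-.083,.06],[.5475,-.083,.024]])
c=snap("top","pics/top1.png"); im=cv2.imread("pics/top1.png")
cv2.imwrite("pics/crop2.png",cv2.resize(im[90:230,270:430],None,fx=4,fy=4,interpolation=cv2.INTER_CUBIC))
```

```text
now [ 0.542  -0.0709  0.1633] toolY deg 72.03 z [-0.001 -0.    -1.   ] t 2.85
[ 0.548 -0.083  0.06 ] shift mm [ -9.   -9.8 103.3]
[ 0.548 -0.083  0.024] shift mm [-0.  0. 36.]
```

View pics/crop2.png

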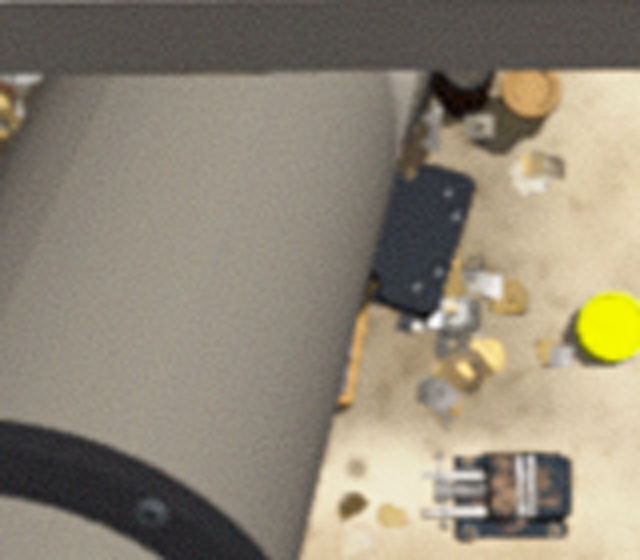

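The arm hides the watch from the top camera. I'll descend partway and check with the scene camera.

play_rows:
  plan: "-0.009 -0.01 0.03 0 0 2;0 0 0.04 0 0 0;0 0 0.015 0 0 0;0 0 0 0 0 0;0 0 0 0 0 0"

```text
clock: 3.52
ee_pos: [0.5482, -0.0841, 0.0796]
orientation: [0.174, 0.985, 0.0, 0.001]
contact_force: [0.2, -0.0, 0.2]
finger_gap: 0.701
grasp_force: 0.0
```

Run:
```python
from h import *
rows([[.5475,-.083,.06],[.5475,-.083,.024]])
def proj(c,p):
    T=np.array(c["cam_to_world"]);q=T[:3,:3].T@(np.array(p)-T[:3,3]);return np.array([c["cx"]+c["fx"]*q[0]/-q[2],c["cy"]-c["fy"]*q[1]/-q[2]])
c=snap("scene","pics/scene1.png"); im=cv2.imread("pics/scene1.png")
u,v=proj(c,[.5475,-.083,.03]).round().astype(int)
print(u,v,(proj(c,[.5475,-.083,.03])-[u-40,v-30])*8,(proj(c,manip.read_state()["ee_pos"])-[u-40,v-30])*8)
cv2.imwrite("pics/crop3.png",cv2.resize(im[v-30:v+30,u-40:u+40],None,fx=8,fy=8,interpolation=cv2.INTER_CUBIC))
```

```text
now [ 0.5482 -0.0841  0.0796] toolY deg 69.99 z [ 0.002  0.    -1.   ] t 3.52
[ 0.548 -0.083  0.06 ] shift mm [ 1.1  0.8 19.6]
[ 0.548 -0.083  0.024] shift mm [ 0.1 -0.  36. ]
323 100 [317.99415606 242.94119136] [322.26071453 101.29329909]
```

View pics/crop3.png

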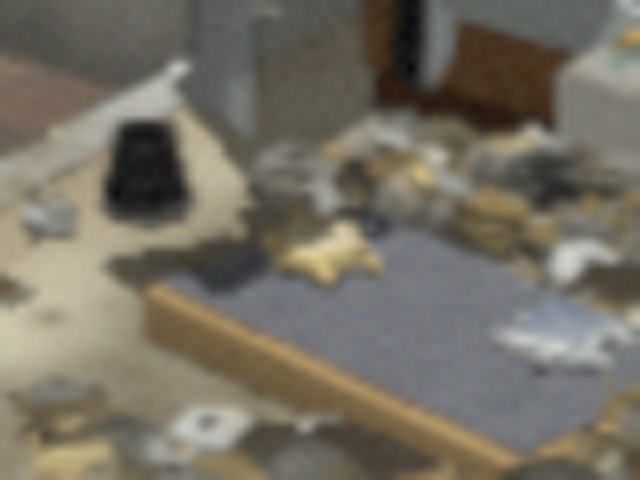

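Crop of the scene camera: the gold watch is at about (332,252), between the fingers at about x = 220 and 410. It lies roughly 4 mm towards +x/+y of my estimate. I'll nudge, descend and close.

play_rows:
  plan: "-0.001 0.003 0.02 0 0 0;0 0 0.02 0 0 0;0 0 0.01 0 0 0;0 0 0.004 0 0 0;0 0 0 0 0 0"

```text
clock: 4.2
ee_pos: [0.5493, -0.0821, 0.0241]
orientation: [0.174, 0.985, -0.0, -0.0]
contact_force: [-0.4, 0.1, -0.2]
finger_gap: 0.704
grasp_force: 0.0
```

play_rows:
  plan: "0 0 0 0 0 0;0 0 0 0 0 0;0 0 0 0 0 0;0 0 0 0 0 0;0 0 0 0 0 0;0 0 0 0 0 0;0 0 0 0 0 0;0 0 0 0 0 0"
  claw: 0

```text
clock: 5.2
ee_pos: [0.5496, -0.0818, 0.0244]
orientation: [0.174, 0.985, 0.0, 0.0]
contact_force: [-0.8, 0.7, 4.2]
finger_gap: 0.324
grasp_force: 30.0
```

Grasped (gap about 30 mm). Lift, then turn the tool so the fingers close along world x over the compartment.

play_rows:
  plan: "0 0 -0.02 0 0 0;0 0 -0.04 0 0 0;0 0 -0.04 0 0 10;0 0 -0.04 0 0 10.2;0 0 -0.01 0 0 10.2;0 0 0 0 0 10.2;0 0 0 0 0 10.2;0 0 0 0 0 10.2;0 0 0 0 0 10;0 0 0 0 0 0"

```text
clock: 6.45
ee_pos: [0.5492, -0.0819, 0.1749]
orientation: [0.713, 0.701, -0.0, 0.0]
contact_force: [0.6, 0.2, -0.7]
finger_gap: 0.324
grasp_force: 30.0
```

play_rows:
  plan: "0.03 0 0 0 0 0;0.05 0 0 0 0 0;0.05 0 0 0 0 0;0.045 -0.005 0 0 0 0;0.03 -0.004 0 0 0 0;0 0 0 0 0 0;0 0 0 0 0 0"

```text
clock: 7.32
ee_pos: [0.5441, 0.1225, 0.1747]
orientation: [0.713, 0.701, 0.0, -0.0]
contact_force: [0.4, -0.1, -0.5]
finger_gap: 0.327
grasp_force: 30.0
```

Run:
```python
from h import *
rows([[.541,.124,.1],[.541,.124,.036]]); print(manip.read_state()["finger_gap"],manip.read_state()["grasp_force"])
c=snap("scene","pics/scene2.png"); im=cv2.imread("pics/scene2.png")
snap("top","pics/top2.png"); im2=cv2.imread("pics/top2.png")
o=np.zeros((600,800,3),np.uint8)
o[:360,:480]=cv2.resize(im[20:110,310:430],None,fx=4,fy=4,interpolation=cv2.INTER_CUBIC)
o[:220,490:]=cv2.resize(im2[110:220,155:310],None,fx=2,fy=2,interpolation=cv2.INTER_CUBIC)
cv2.imwrite("pics/crop4.png",o)
```

```text
now [0.5441 0.1225 0.1747] toolY deg -0.92 z [ 0.  0. -1.] t 7.33
[0.541 0.124 0.1  ] shift mm [ 1.4 -3.2 74.7]
[0.541 0.124 0.036] shift mm [-0. -0. 64.]
0.326560156136789 29.999643988267053
```

View pics/crop4.png

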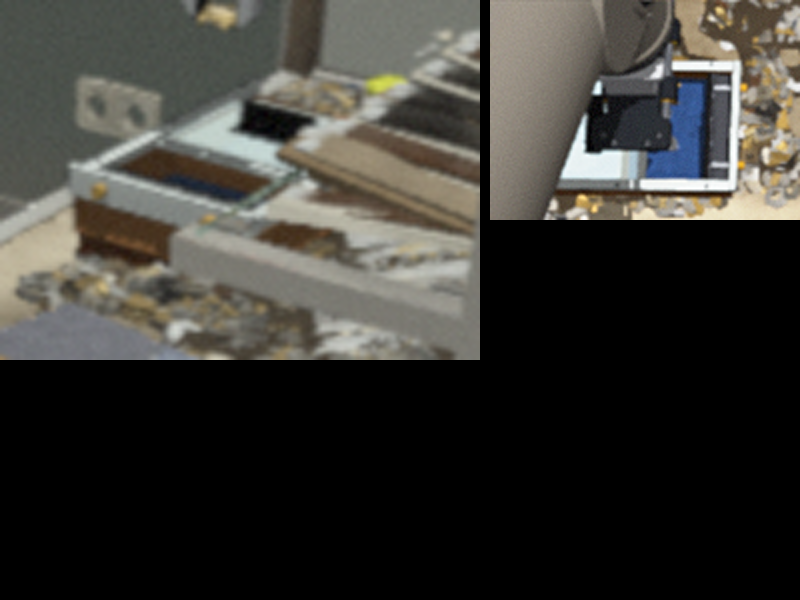

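The watch is held and shows near (215,15) in the scene crop. The compartment lies below as expected. Descending into it.

play_rows:
  plan: "0.001 -0.002 0.04 0 0 0;0 0 0.04 0 0 0;0 0 0.03 0 0 0;0 0 0.015 0 0 0;0 0 0.01 0 0 0;0 0 0 0 0 0;0 0 0 0 0 0"

```text
clock: 8.3
ee_pos: [0.5427, 0.1244, 0.04]
orientation: [0.713, 0.701, 0.001, 0.0]
contact_force: [-0.1, 0.4, -0.2]
finger_gap: 0.322
grasp_force: 30.0
```

play_rows:
  plan: "0 0 0.002 0 0 0;0 0 0.001 0 0 0;0 0 0.001 0 0 0;0 0 0 0 0 0"

```text
clock: 8.8
ee_pos: [0.5421, 0.1243, 0.0352]
orientation: [0.713, 0.701, -0.0, -0.0]
contact_force: [-0.4, 0.1, -0.8]
finger_gap: 0.325
grasp_force: 30.0
```

play_rows:
  plan: "0 0 0.001 0 0 0;0 0 0.0005 0 0 0;0 0 0 0 0 0"

```text
clock: 9.18
ee_pos: [0.5423, 0.1243, 0.0343]
orientation: [0.714, 0.701, 0.0, -0.0]
contact_force: [-3.7, 0.2, 11.9]
finger_gap: 0.325
grasp_force: 30.0
```

Contact felt. Release and rise.

play_rows:
  plan: "0 0 -0.0005 0 0 0;0 0 0 0 0 0;0 0 0 0 0 0;0 0 0 0 0 0;0 0 0 0 0 0;0 0 0 0 0 0"
  claw: 58

```text
clock: 9.93
ee_pos: [0.5422, 0.1243, 0.0343]
orientation: [0.713, 0.701, -0.0, -0.0]
contact_force: [0.3, -0.2, 0.4]
finger_gap: 0.582
grasp_force: 0.0
```

play_rows:
  plan: "0 0 -0.005 0 0 0;0 0 -0.015 0 0 0;0 0 -0.03 0 0 0;0 0 -0.04 0 0 0;0 0 -0.04 0 0 0;0 0 -0.02 0 0 0;0.03 0 0 0 0 0;0.05 0 0 0 0 0;0.05 0 0 0 0 0;0 0 0 0 0 0"

```text
clock: 11.18
ee_pos: [0.5437, 0.2584, 0.1837]
orientation: [0.711, 0.703, -0.0, -0.0]
contact_force: [-0.5, -0.4, 0.4]
finger_gap: 0.58
grasp_force: 0.0
```

Run:
```python
from h import *
rows([])
im=cv2.cvtColor(snap("scene","pics/scene3.png")["color"],cv2.COLOR_RGB2BGR); im2=cv2.cvtColor(snap("top","pics/top3.png")["color"],cv2.COLOR_RGB2BGR)
o=np.zeros((600,800,3),np.uint8)
o[:240,:400]=cv2.resize(im[30:90,320:420],None,fx=4,fy=4,interpolation=cv2.INTER_CUBIC)
o[:330,400:]=cv2.resize(im2[110:220,160:290],(400,330),interpolation=cv2.INTER_CUBIC)
cv2.imwrite("pics/crop5.png",o)
```

```text
now [0.5437 0.2584 0.1837] toolY deg -0.71 z [-0.001 -0.001 -1.   ] t 11.18
```

View pics/crop5.png

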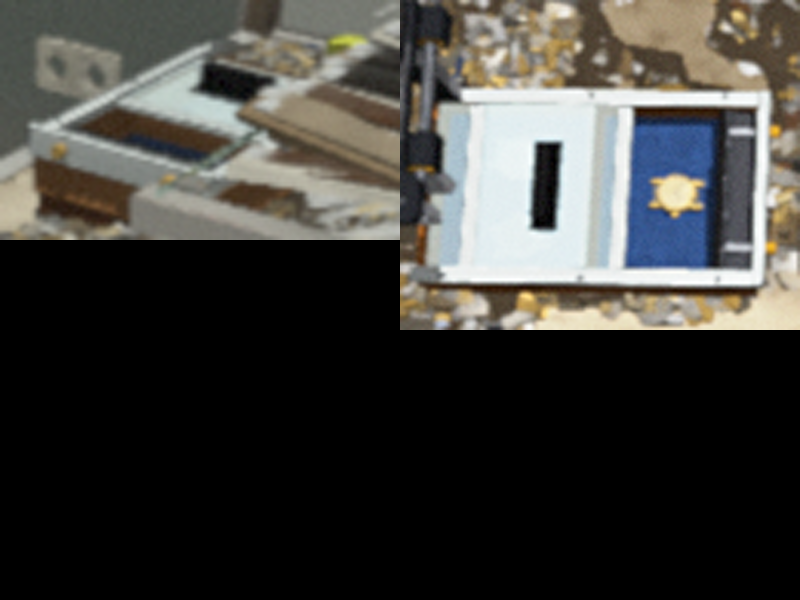

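The watch lies flat on the felt at about (675,193) in the right panel, and the handle is at (545,185). Close the fingers, come down behind the handle's +y face and feel for contact.

play_rows:
  plan: "0 -0.002 0.03 0 0 0;0 0 0.03 0 0 0;0 0 0.025 0 0 0;0 0 0.015 0 0 0;0 0 0.009 0 0 0;0 0 0 0 0 0;0 0 0 0 0 0"
  claw: 0

```text
clock: 12.15
ee_pos: [0.543, 0.2544, 0.076]
orientation: [0.714, 0.701, 0.0, 0.0]
contact_force: [0.4, -0.4, -0.0]
finger_gap: 0.003
grasp_force: 0.0
```

play_rows:
  plan: "-0.008 0 0 0 0 0;-0.005 0 0 0 0 0;-0.004 0 0 0 0 0;-0.003 0 0 0 0 0;-0.003 0 0 0 0 0;0 0 0 0 0 0"

```text
clock: 12.9
ee_pos: [0.5421, 0.2316, 0.0753]
orientation: [0.713, 0.701, 0.0, -0.0]
contact_force: [0.0, 3.3, 0.8]
finger_gap: -0.001
grasp_force: 1.6
```

Contact. Slide at a moderate speed, then creep.

play_rows:
  plan: "-0.005 0 0 0 0 0;-0.006 0 0 0 0 0;-0.006 0 0 0 0 0;-0.006 0 0 0 0 0;-0.006 0 0 0 0 0;-0.006 0 0 0 0 0;-0.006 0 0 0 0 0;-0.005 0 0 0 0 0;-0.003 0 0 0 0 0;0 0 0 0 0 0"

```text
clock: 14.15
ee_pos: [0.541, 0.1823, 0.0753]
orientation: [0.713, 0.701, -0.0, -0.0]
contact_force: [-2.4, 3.0, 1.2]
finger_gap: 0.007
grasp_force: 1.2
```

play_rows:
  plan: "-0.002 0 0 0 0 0;-0.002 0 0 0 0 0;-0.002 0 0 0 0 0;-0.002 0 0 0 0 0;-0.001 0 0 0 0 0;-0.001 0 0 0 0 0;0 0 0 0 0 0"

```text
clock: 15.02
ee_pos: [0.5408, 0.1726, 0.0752]
orientation: [0.713, 0.701, -0.0, -0.0]
contact_force: [-3.0, 3.7, 3.3]
finger_gap: 0.008
grasp_force: 2.1
```

Now 1 mm rows, checking the force at each short call.

play_rows:
  plan: "-0.001 0 0 0 0 0;-0.001 0 0 0 0 0;-0.001 0 0 0 0 0;0 0 0 0 0 0"

```text
clock: 15.52
ee_pos: [0.5407, 0.1696, 0.0752]
orientation: [0.713, 0.701, -0.0, -0.0]
contact_force: [-2.4, 4.1, 3.5]
finger_gap: 0.006
grasp_force: 2.1
```

play_rows:
  plan: "-0.001 0 0 0 0 0;-0.001 0 0 0 0 0;0 0 0 0 0 0"

```text
clock: 15.9
ee_pos: [0.5407, 0.1682, 0.0752]
orientation: [0.713, 0.701, 0.0, -0.0]
contact_force: [-2.5, 6.4, 2.3]
finger_gap: 0.004
grasp_force: 3.3
```

play_rows:
  plan: "-0.001 0 0 0 0 0;-0.001 0 0 0 0 0;0 0 0 0 0 0"

```text
clock: 16.27
ee_pos: [0.5407, 0.1671, 0.0753]
orientation: [0.713, 0.701, 0.0, -0.001]
contact_force: [-2.4, 11.0, 2.0]
finger_gap: 0.003
grasp_force: 5.7
```

The stop is felt: force has gone from 4 N to 11 N. A little more, aiming for about 15 N.

play_rows:
  plan: "-0.001 0 0 0 0 0;0 0 0 0 0 0;0 0 0 0 0 0"

```text
clock: 16.65
ee_pos: [0.5407, 0.1666, 0.0753]
orientation: [0.713, 0.701, 0.001, -0.001]
contact_force: [-2.4, 13.1, 1.5]
finger_gap: -0.0
grasp_force: 6.8
```

play_rows:
  plan: "-0.0007 0 0 0 0 0;0 0 0 0 0 0;0 0 0 0 0 0;0 0 0 0 0 0"

```text
clock: 17.15
ee_pos: [0.5407, 0.1663, 0.0753]
orientation: [0.713, 0.701, 0.001, -0.001]
contact_force: [-2.2, 16.0, 1.1]
finger_gap: 0.0
grasp_force: 7.8
```

play_rows:
  plan: "0.002 0 0 0 0 0;0.003 0 0 0 0 0;0.005 0 0 0 0 0;0.01 0 0 0 0 0;0.01 0 -0.02 0 0 0;0 0 -0.04 0 0 0;0 0 -0.04 0 0 0;0.05 0 0 0 0 0;0.05 0 0 0 0 0;0 0 0 0 0 0"

```text
clock: 18.4
ee_pos: [0.5424, 0.2983, 0.1746]
orientation: [0.711, 0.703, -0.0, 0.0]
contact_force: [-0.2, -0.3, 1.1]
finger_gap: 0.006
grasp_force: 0.0
```

Run:
```python
from h import *
rows([])
im2=cv2.cvtColor(snap("top","pics/top4.png")["color"],cv2.COLOR_RGB2BGR)
cv2.imwrite("pics/crop6.png",cv2.resize(im2[110:220,160:380],None,fx=3.6,fy=3.6,interpolation=cv2.INTER_CUBIC))
```

```text
now [0.5424 0.2983 0.1746] toolY deg -0.69 z [-0. -0. -1.] t 18.4
```

View pics/crop6.png

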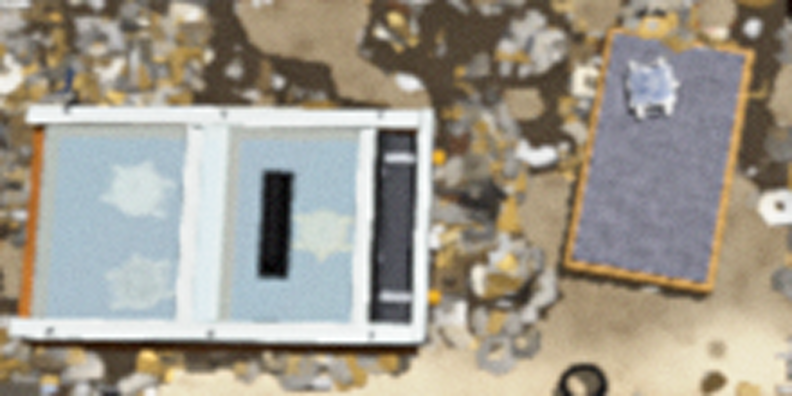

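The door is shut against the strip at about x = 368, and the watch shows flat under the glass at (322,232). Settle, then hand in.

play_rows:
  plan: "0 0 0 0 0 0;0 0 0 0 0 0;0 0 0 0 0 0;0 0 0 0 0 0"

```text
clock: 18.95
ee_pos: [0.5433, 0.2933, 0.1753]
orientation: [0.714, 0.7, 0.0, -0.0]
contact_force: [-1.2, 0.4, -0.6]
finger_gap: 0.006
grasp_force: 0.0
```

```bash
python3 -c "
from cell import manip
print(manip.close_job())"
```

```text
the job is handed in; nothing more can be done
None
```

The gold watch lies flat, dial up, on the felt, and the door was pushed against the rubber stop (peak reading about 16 N) and left there with the arm clear; the job was handed in at about 19 s, and no verdict came back.

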